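# Start the curing box: shut the drawer, wind the timer past its top and set it back

## Robot

A 6-joint arm with a two-finger parallel gripper is mounted at the origin on a cart in front of the work surface, level with it; the furniture and walls round the work are solid. World frame = base frame: x ahead of the robot, y to its left, z up, the work surface at z = 0. Lengths are in m, angles in rad, forces in N, time in s.
With the tool pointing down it reaches from about 0.4 to 0.825 m from the base axis. Payload 7 kg.
Tool frame: the origin (TCP) lies midway between the tips of the shut fingers; the grasp point (between the pads) lies 19 mm behind it; z points along the fingers, y is the line along which they close (so a half turn about z gives the same grasp; the last joint's range is limited). The gripper opens to 88 mm and grips with 3 to 60 N. Pads are 19 mm wide; open, the fingers measure 130 mm over their backs; the gripper's body (78 mm by 193 mm) begins 47 mm behind the grasp point.
Start: joints at [1.432, 0.359, 0.012, 0, -1.224, -0.288], TCP at [0.279, 0.614, 0.227] pointing down, gripper open.
Joint ranges: [-3.07, 3.07], [-1.43, 2.12], [-1.02, 1.25], [-3.03, 1.67], [-3.05, -0], [-3.03, 3.03]. Speed limits (rad/s): [2.39, 2.39, 3.01, 3.14, 3.14, 3.14].

## Interface

Orientations are given as [roll, pitch, yaw] about the fixed x, y, z axes, in that order (R = Rz(yaw) Ry(pitch) Rx(roll)).
In Python, from station import monitor, viewer, arm gives the robot as it stands.
- The arm moves only by the tool move_arm, never from a script. Its argument "deltas" is a list that holds one entry, the list of rows, each a list of 7 numbers: the turn, a rotation vector about the tool's x, y, z in degrees, then the shift along the tool's x, y, z in m, then the finger opening in m, from 0 to 0.0876. A call has 1 to 12 rows; each row is the pose to reach, as a shift and turn from the pose commanded when the call began, along the tool's axes at that moment; what a row does not reach only later rows make up. A row lasts 1/12 s, in which the tool goes at most 41.7 mm and 7.16 degrees, less where a joint would pass 70% of its speed; a pose out of reach is approached as far as the arm can. A call with a gripper value outside its range is refused whole. The fingers move at their own pace and stop on an object; "force" is the grip in N (left out, the last holds). Time passes only in rows, so rows that repeat a pose let the fingers close. It gives the time, the measured TCP pose, the force and the opening at its end, in the units of the state.
- monitor.get_state(): the state, without advancing time (a new reading comes with each control period).
- viewer.grab_frame(name): name is "scene" or "top" or "wrist"; returns a dict with "frame" (480x640x3 uint8, blue, green, red), "vfov" (degrees; the focal length in pixels is half the picture's height over the tangent of half this angle, whatever the lens; pixels are square), "cx", "cy" (the principal point, pixels), "D" ([k1, k2, p1, p2, k3] as OpenCV has them; the pictures are not rectified), "xyz" and "orientation" of the camera in the world; the wrist camera has in their place "hand_eye" (4x4, takes a point from camera to tool coordinates, whose origin is the TCP and whose axes are the flange's). Camera axes: x right, y down, z forward; pixel columns grow to the right and rows downward; lengths in m; the calibration is good to about 2 mm. A picture is of the moment at which its call begins: read the wrist's pose just before it. There is no depth.
- arm.job_done(): hands the job in, once; it reports no verdict.
The state is a dict: "t": time; "q": joint angles; "qd": joint speeds; "joint_efforts": joint torques, N m; "eef_pos": TCP position; "ee_rot": TCP orientation; "force": force on the tool from outside, world axes, zero at the start; "moment": the same for the moment, N m; "width": finger opening in m.
Only numpy, scipy, OpenCV 4.12 (cv2) and the standard library are available. Lean on these libraries where they do the work, as an engineer would, in place of code of your own. Each camera call takes 0.05 s, during which the arm holds its last target. There are 200 camera calls.

## Task

The silicone plug in the open drawer of the curing box is ready to cure: push the drawer fully shut with the plug in it, then wind the timer knob on top of the box clockwise, on past the orange top mark until you feel it come up against its sprung end stop, without forcing it. Then turn the knob back until its white line points at the red set marker, and let go. Leave the red marker and the things standing round the box where they are.

Things in the scene. Friction and masses are not known exactly. Their poses are not given: they have to be found in the camera images.
- cure_box: White metal bench curing box, fixed to the bench, 170 deep (x) x 210 wide (y) x 85 mm high on rubber feet. Origin: centre of its underside on the bench; x points to its back, y to its left, z up; the drawer is in its front (-x). On top, right of the middle, is the timer; left of it a flush amber window.
- drawer (a joint): How far the drawer is out (m): 0 fully shut, 0.085 fully open; slides along the box's x axis, opens to -x. Blue front panel 208 wide, from 11 to 75 mm above the bench, with a steel bow handle; tray inside 181 mm wide, floor 18 mm and rims 46 mm above the bench. It slides with about 2 N and stops dead at 0.
- drawer_handle (a point): Foremost point of the drawer's steel bow handle, in the middle: bar 8 mm thick, 80 mm long along the box's y, 46 mm above the bench, standing 32 mm out in front of the blue panel. Axes as the box's; it moves with the drawer.
- dial (a joint): Angle of the timer knob (rad): 0 at the first mark, growing CLOCKWISE seen from above, 0.22 rad a minute mark, 2.2 at the orange top mark (the tenth minute). Its axis is vertical. It is stiff (about 0.05 N m of friction and up to 0.03 N m of spring) and stays where it is left. Clockwise beyond the top mark the hidden end stop is met.
- dial_grip (a point): Point to grip on the timer knob, on its axis, 114 mm above the bench. Upright black bar, 12 thick x 50 long, from 91 to 125 mm above the bench, on a round skirt (radius 28 mm, top at 91.5 mm). x: along the bar to its white-lined end; y: across the bar (pinch direction); z up. At dial 0 its x axis is turned 1.30 rad counter-clockwise from the box's.
- dial_tip (a point): Pointer end of the bar knob, on its top edge, 25 mm from the axis, where the white line ends; axes as dial_grip. 124 mm above the bench.
- set_marker (a joint): Angle of the red set marker (rad), counted as the knob's: same zero, same clockwise sense, so that the knob points at the marker when both read the same. It is somewhere between the fifth and the eighth minute mark. Stiff; not to be moved.
- set_marker_tip (a point): Top of the red set marker tab (7 mm wide, 12 mm long), on a dark bezel ring round the dial, 40 mm from the knob's axis and 91 mm above the bench; x axis: radially outward from the knob's axis.
- end_stop: The timer's sprung winding stop, hidden in the case on the knob's axis (this pose is its place on the case, not the angle where it is met). Met 0.08 to 0.60 rad past the top mark, differently each time, and only felt: the resisting torque then climbs by 2.5 N m/rad. Reached for sure at 0.11 N m more than the winding torque just before it; forced at 0.40 N m more.
- dial_knob: The timer knob as a solid, with the hidden lug, 22 mm off the axis, that bears on the end stop (5 N there is 0.11 N m and 0.045 rad after first touch; 18 N is 0.40 N m and 0.16 rad). Origin on its axis, 87 mm above the bench; axes as dial_grip.
- plug_mid (a point): Centre of the white silicone plug lying in the drawer's tray, 28 x 52 x 14 mm, 25 to 50 mm behind the blue panel; it is not handled and rides in with the drawer.
- dropper_mid (a point): Middle of the brown dropper bottle beside the box on its left, 33 mm thick, 102 mm high, standing; to be left alone.
- clip_box_mid (a point): Centre of a small white box with a blue window, 47 x 30 x 24 mm, on the bench left of the box; to be left alone.
- flux_pot_mid (a point): Centre of a round pot with a tan lid, 62 mm wide, 35 mm high, on the bench right of the box; to be left alone.
There are look-alikes about, which are no part of the job. What is meant by the part that bears plug_mid is not black, brown or green, and is the larger of those in its own colour.

How it is judged:
On the way, in this order (a step that is already met when the one before it is completed fails the run):
1. the drawer is fully shut (value of joint drawer below 0.004 m), for 0.2 s.
2. with the drawer shut, the knob is past its top mark and bears on its end stop (value of joint drawer below 0.004 m and value of joint dial above 2.2 rad and contact force between dial_knob and end_stop above 5 N), for 0.1 s.
At the end, for the whole second after the job is handed in: The drawer is shut to within 4 mm with the plug inside it, and the knob, let go and at rest, points at the red set marker to within 0.1 rad (about half a minute mark), after having been wound to its end stop (value of joint drawer below 0.004 m and angle between the x axis of dial_grip and the x axis of set_marker_tip, either way round below 0.1 rad and value of joint dial between 0.9 and 2 rad and velocity of joint dial between -0.05 and 0.05 rad/s and x of plug_mid in the frame of cure_box between -0.085 and 0.055 m and z of plug_mid in the frame of cure_box below 0.05 m); the robot touches nothing.
It fails at once if the knob is forced against its end stop (18 N or more on the stop) (contact force between dial_knob and end_stop above 18 N).
It fails at once if the red set marker is turned from its place (5 mm or more) (distance of set_marker_tip from where it was at the start of the episode above 0.005 m).
It fails at once if the dropper bottle beside the box is moved 15 mm or more (distance of dropper_mid from where it was at the start of the episode above 0.015 m).
It fails at once if the small white box beside the box is moved 15 mm or more (distance of clip_box_mid from where it was at the start of the episode above 0.015 m).
It fails at once if the round pot beside the box is moved 15 mm or more (distance of flux_pot_mid from where it was at the start of the episode above 0.015 m).
It also fails if it takes over 72 s, if anything falls off the work surface, if the arm or the gripper's body presses on something with over 40 N, if the wrist force passes 120 N, or if a joint passes its speed limit or range.

## Working session

There is one attempt and no reset: what is moved stays moved. The work goes in short steps, Python scripts to look and compute and a tool call to move; the robot and the scene stay as the last step left them, time stands still between calls to the robot, and variables do not carry over. Pictures are saved under pics/ and viewed, on a budget of 10 in all, crops included, one or two more only if the job needs it, and the job is handed in when it is done.

Besides the shell and the picture viewer there is one more tool, called after "Emit:" as name(argument=value, ...) on one line, values as JSON. move_arm: Moves the arm, as the interface text tells. Its arguments: {"type":"object","properties":{"deltas":{"type":"array","items":{"type":"array","items":{"type":"array","items":{"type":"number"}}}},"force":{"type":"number"}},"required":["deltas"]}

```bash
mkdir -p pics
cat > h.py <<'E'
import numpy as np, cv2
from scipy.spatial.transform import Rotation as R
from station import monitor, viewer, arm
def grab(n):
    s=monitor.get_state(); f=viewer.grab_frame(n); 
    fl=240/np.tan(np.radians(f["vfov"])/2)
    K=np.array([[fl,0,f["cx"]],[0,fl,f["cy"]],[0,0,1]])
    if "hand_eye" in f:
        T=np.eye(4); T[:3,:3]=R.from_euler('xyz',s["ee_rot"]).as_matrix(); T[:3,3]=s["eef_pos"]; T=T@np.array(f["hand_eye"])
    else:
        T=np.eye(4); o=np.array(f["orientation"]); T[:3,:3]=R.from_euler('xyz',o).as_matrix() if o.size==3 else o; T[:3,3]=f["xyz"]
    return f["frame"],K,np.array(f["D"],float),T
def cast(c,px,z):
    _,K,D,T=c
    u=cv2.undistortPoints(np.array(px,float).reshape(-1,1,2),K,D).reshape(-1,2)
    d=np.c_[u,np.ones(len(u))]@T[:3,:3].T
    return T[:3,3]+d*((z-T[2,3])/d[:,2])[:,None]
def proj(c,P):
    _,K,D,T=c
    Ti=np.linalg.inv(T)
    return cv2.projectPoints(np.array(P,float).reshape(-1,3),cv2.Rodrigues(Ti[:3,:3])[0],Ti[:3,3],K,D)[0].reshape(-1,2)
E
python3 - <<'E'
from h import *
import pickle
for n in("scene","top"):
    c=grab(n); cv2.imwrite(f"pics/{n}.png",c[0]); pickle.dump(c,open(n+".pkl","wb")); print(n,c[3].round(3).tolist(),c[1][0,0])
s=monitor.get_state(); print({k:np.round(v,3).tolist() for k,v in s.items()})
E
```

```text
scene [[0.714, -0.395, 0.578, 0.021], [-0.7, -0.404, 0.588, -0.538], [0.001, -0.825, -0.566, 0.619], [0.0, 0.0, 0.0, 1.0]] 533.3938750274531
top [[-0.022, -0.981, 0.192, 0.373], [-1.0, 0.024, 0.005, -0.014], [-0.009, -0.192, -0.981, 0.931], [0.0, 0.0, 0.0, 1.0]] 444.7485244159263
{'t': 0.1, 'q': [1.432, 0.359, 0.011, -0.0, -1.224, -0.288], 'qd': [0.002, -0.002, 0.003, 0.002, -0.0, -0.002], 'joint_efforts': [-0.001, -58.416, 29.375, 7.015, 0.01, -0.0], 'eef_pos': [0.279, 0.614, 0.226], 'ee_rot': [3.14, -0.0, -0.427], 'force': [-0.531, -0.005, -0.614], 'moment': [0.035, 0.033, -0.042], 'width': 0.087}
```

View pics/scene.png

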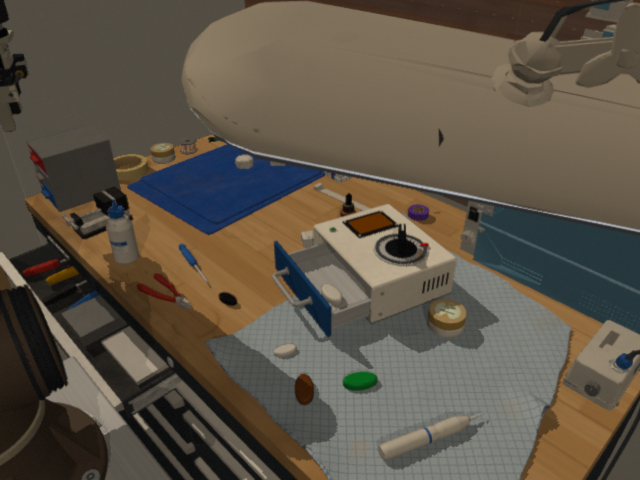

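View pics/top.png

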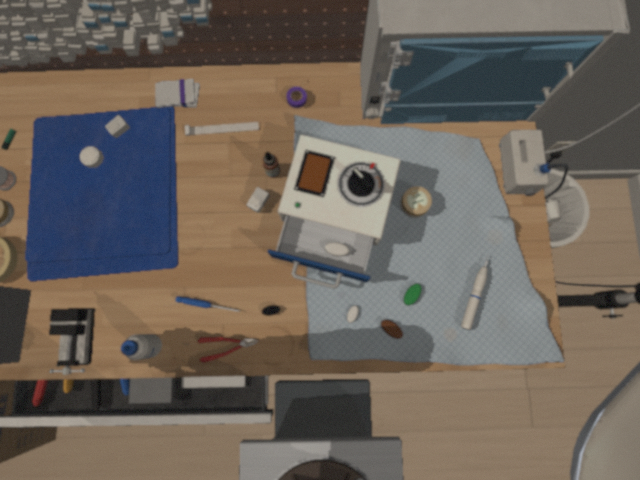

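The scene view shows the box with its drawer open. In the top view the knob is at about (362,183), the red marker at (373,166), and the handle bar runs from (295,275) to (340,282).

There are five plug-like things in the top view: white in the tray (338,248), white on the cloth (353,313), green (413,293), brown (391,328) and black (271,310). The one in the tray fits, being white and the larger of the two whites. I'll confirm it in a crop.

Run:
```python
from h import *
import pickle
c=pickle.load(open("top.pkl","rb")); f=c[0]
cv2.imwrite("pics/crop.png",cv2.resize(f[125:335,250:450],None,fx=3.0,fy=2.85,interpolation=cv2.INTER_CUBIC)[:600])
hsv=cv2.cvtColor(f,cv2.COLOR_BGR2HSV)
m=cv2.inRange(hsv,(100,120,40),(125,255,255)); m[:, :255]=0; m[:,390:]=0; m[:235]=0;m[300:]=0
n,l,st,ce=cv2.connectedComponentsWithStats(m); i=1+np.argmax(st[1:,4]); print("blue",st[i],ce[i],cv2.minAreaRect(np.argwhere(l==i)[:,::-1].astype(np.float32)))
r=cv2.inRange(hsv,(0,130,90),(6,255,255))|cv2.inRange(hsv,(172,110,90),(180,255,255)); r[:140]=0;r[220:]=0;r[:,:335]=0;r[:,410:]=0
n,l,st,ce=cv2.connectedComponentsWithStats(r); print("red",[(s.tolist(),q.round(1).tolist()) for s,q in zip(st[1:],ce[1:]) if s[4]>5])
w=cv2.inRange(hsv,(0,0,170),(180,70,255)); w[:130]=0;w[345:]=0;w[:,240:]&=255;w[:,:260]=0;w[:,410:]=0
n,l,st,ce=cv2.connectedComponentsWithStats(w)
for s,q,k in zip(st[1:],ce[1:],range(1,n)):
    if s[4]>60: print("white",s.tolist(),q.round(1),cv2.minAreaRect(np.argwhere(l==k)[:,::-1].astype(np.float32)))
```

```text
blue [269 251 100  30 418] [320.42583732 265.76076555] ((318.281982421875, 265.30572509765625), (102.61558532714844, 5.00813102722168), 15.140983581542969)
red [([370, 164, 4, 4, 11], [371.6, 165.4])]
white [279, 136, 120, 101, 4744] [338.5 190.5] ((338.3823547363281, 185.4705810546875), (104.2903060913086, 80.279296875), 14.03624439239502)
white [326, 244, 20, 10, 135] [335.6 248.5] ((335.5, 248.49998474121094), (19.611614227294922, 8.236878395080566), 11.309932708740234)
white [348, 308, 8, 13, 67] [351.7 313.9] ((351.7115478515625, 313.94232177734375), (6.079599857330322, 12.94366455078125), 11.309932708740234)
```

View pics/crop.png

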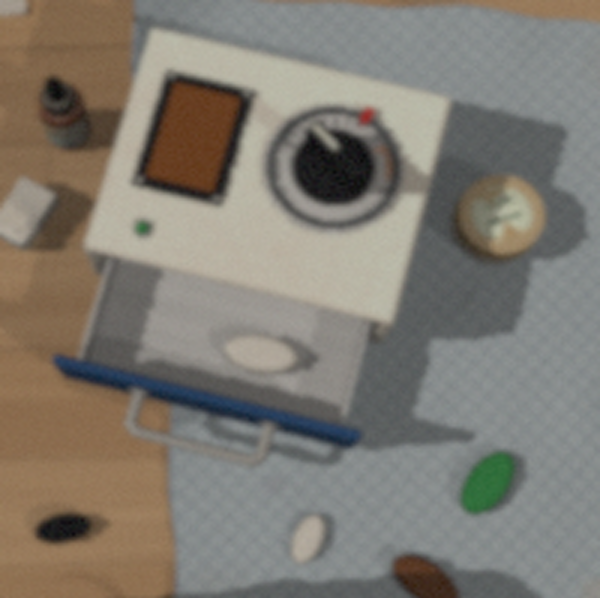

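The crop shows the larger white plug at crop (262,353), inside the tray, so it is the one meant. The white line ends near crop (315,127), the marker is at (367,116), and the panel runs from (58,362) to (355,437).

Run:
```python
from h import *
import pickle
c=pickle.load(open("top.pkl","rb"))
g=lambda L:np.array([(x/3+250,y/2.85+125) for x,y in L])
k=cast(c,g([(152,28),(450,100),(390,322),(87,245)]),.085); print(k.round(3).tolist())
print([round(np.linalg.norm(k[i]-k[(i+1)%4]),3) for i in range(4)])
ctr=k.mean(0); a=(k[0]+k[1]-k[2]-k[3])[:2]; b=(k[0]+k[3]-k[1]-k[2])[:2]
y1=np.arctan2(a[1],a[0]); y2=np.arctan2(-b[0],b[1]); print("ctr",ctr,"yaw",y1,y2)
yaw=np.arctan2(*(lambda v:(v[1],v[0]))(a/np.linalg.norm(a)+np.array([b[1],-b[0]])/np.linalg.norm(b)))
Rz=np.array([[np.cos(yaw),-np.sin(yaw)],[np.sin(yaw),np.cos(yaw)]])
inb=lambda P:((P[:,:2]-ctr[:2])@Rz)
print("bezel ctr", inb(cast(c,g([(335,166)]),.087)), cast(c,g([(335,166)]),.087))
print("marker",inb(cast(c,g([(367,116)]),.091)), cast(c,g([(367,116)]),.091))
print("white",inb(cast(c,g([(315,127)]),.124)))
print("panel top",inb(cast(c,g([(58,362),(355,437)]),.075)))
print("handle",inb(cast(c,g([(135,432),(262,460)]),.046)),cast(c,g([(135,432),(262,460)]),.046))
print("plug",inb(cast(c,g([(262,353)]),.03)))
print("bottle top, clip, pot",cast(c,g([(52,88)]),.102),cast(c,g([(25,212)]),.024),cast(c,g([(501,216)]),.035))
```

```text
[[0.754, 0.025, 0.085], [0.695, -0.173, 0.085], [0.537, -0.126, 0.085], [0.595, 0.07, 0.085]]
[np.float64(0.207), np.float64(0.165), np.float64(0.204), np.float64(0.165)]
ctr [ 0.64517642 -0.0509692   0.085     ] yaw -0.2843273515076488 -0.2914481319392835
bezel ctr [[ 0.01449402 -0.0409792 ]] [[ 0.64743883 -0.09437718  0.087     ]]
marker [[ 0.05398351 -0.05253011]] [[ 0.68202354 -0.11666488  0.091     ]]
white [[ 0.02507539 -0.02206923]]
panel top [[-0.16415823  0.09862462]
 [-0.16360062 -0.10024942]]
handle [[-0.19475594  0.03977604]
 [-0.19158056 -0.04674945]] [[ 0.46972903  0.04246646  0.046     ]
 [ 0.44820676 -0.04139972  0.046     ]]
plug [[-0.11567938 -0.02718251]]
bottle top, clip, pot [[0.70375923 0.09085854 0.102     ]] [[0.63783471 0.11968835 0.024     ]] [[ 0.62332757 -0.21312523  0.035     ]]
```

Emit:
move_arm(deltas=[[[0, 0, -2, 0.03, 0.04, 0, 0.0], [0, 0, -4, 0.06, 0.078, 0, 0.0], [0, 0, -6, 0.085, 0.11, 0, 0.0], [0, 0, -8, 0.11, 0.143, 0, 0.0], [0, 0, -8, 0.135, 0.176, 0, 0.0], [0, 0, -8, 0.16, 0.208, 0, 0.0], [0, 0, -8, 0.185, 0.24, 0, 0.0], [0, 0, -8, 0.21, 0.273, 0, 0.0], [0, 0, -8, 0.235, 0.305, 0, 0.0], [0, 0, -8, 0.26, 0.338, 0, 0.0], [0, 0, -8, 0.26, 0.338, 0, 0.0], [0, 0, -8, 0.26, 0.338, 0, 0.0]]], force=40)

```text
t: 1.1
eef_pos: [0.3762, 0.1964, 0.2267]
ee_rot: [-3.141, 0.0, -0.29]
force: [-0.1, 0.4, -0.6]
width: 0.0131
```

Emit:
move_arm(deltas=[[[0, 0, 0, 0.02, 0.035, 0, 0], [0, 0, 0, 0.04, 0.07, 0.01, 0], [0, 0, 0, 0.06, 0.105, 0.03, 0], [0, 0, 0, 0.08, 0.14, 0.05, 0], [0, 0, 0, 0.093, 0.164, 0.08, 0], [0, 0, 0, 0.093, 0.164, 0.11, 0], [0, 0, 0, 0.093, 0.164, 0.14, 0], [0, 0, 0, 0.093, 0.164, 0.17, 0], [0, 0, 0, 0.093, 0.164, 0.185, 0], [0, 0, 0, 0.093, 0.164, 0.195, 0], [0, 0, 0, 0.093, 0.164, 0.195, 0]]])

```text
t: 2.02
eef_pos: [0.4176, 0.0153, 0.0293]
ee_rot: [3.138, 0.004, -0.287]
force: [-0.0, -0.1, -1.0]
width: 0.0002
```

Emit:
move_arm(deltas=[[[0, 0, 0, 0.012, 0, 0, 0], [0, 0, 0, 0.022, 0, 0, 0], [0, 0, 0, 0.03, 0, 0, 0], [0, 0, 0, 0.038, 0, 0, 0], [0, 0, 0, 0.048, 0, 0, 0], [0, 0, 0, 0.058, 0, 0, 0], [0, 0, 0, 0.068, 0, 0, 0], [0, 0, 0, 0.078, 0, 0, 0], [0, 0, 0, 0.088, 0, 0, 0], [0, 0, 0, 0.096, 0, 0, 0], [0, 0, 0, 0.101, 0, 0, 0], [0, 0, 0, 0.101, 0, 0, 0]]])

```text
t: 3.02
eef_pos: [0.5157, -0.0135, 0.0311]
ee_rot: [3.141, 0.002, -0.288]
force: [-2.8, 1.3, 0.0]
width: -0.0001
```

Pushing with about 3 N. I'll go on in small steps.

Emit:
move_arm(deltas=[[[0, 0, 0, 0.002, 0, 0, 0], [0, 0, 0, 0.004, 0, 0, 0], [0, 0, 0, 0.006, 0, 0, 0], [0, 0, 0, 0.006, 0, 0, 0]]])

```text
t: 3.35
eef_pos: [0.516, -0.014, 0.0309]
ee_rot: [3.14, 0.009, -0.289]
force: [-23.1, 19.1, 19.2]
width: 0.0005
```

Emit:
move_arm(deltas=[[[0, 0, 0, 0.001, 0, 0, 0], [0, 0, 0, 0.002, 0, 0, 0], [0, 0, 0, 0.003, 0, 0, 0], [0, 0, 0, 0.003, 0, 0, 0]]])

```text
t: 3.68
eef_pos: [0.5161, -0.0142, 0.0309]
ee_rot: [3.139, 0.013, -0.289]
force: [-35.5, 29.3, 31.5]
width: 0.0004
```

Emit:
move_arm(deltas=[[[0, 0, 0, -0.015, 0, 0, 0], [0, 0, 0, -0.035, 0, 0, 0], [0, 0, 0, -0.045, 0, 0, 0], [0, 0, 0, -0.045, 0, -0.03, 0], [0, 0, 0, -0.045, 0, -0.06, 0.0], [0, 0, 0, -0.045, 0, -0.09, 0.02], [0, 0, 0, -0.045, 0, -0.12, 0.05], [0, 0, 0, -0.045, 0, -0.15, 0.05], [0, 0, 0, -0.03, 0, -0.17, 0.05], [0, 0, 0, -0.01, 0, -0.19, 0.05], [0, 0, 0, 0.01, 0, -0.19, 0.05], [0, 0, 0, 0.01, 0, -0.19, 0.05]]])

```text
t: 4.68
eef_pos: [0.5377, -0.019, 0.223]
ee_rot: [-3.14, -0.004, -0.287]
force: [0.2, 0.2, 0.1]
width: 0.0415
```

Run:
```python
from h import *
import pickle
w=grab("wrist"); t=grab("top")
pickle.dump(w,open("w1.pkl","wb"));pickle.dump(t,open("t2.pkl","wb"))
print(monitor.get_state()["eef_pos"],w[3].round(3).tolist(), proj(w,[[.647,-.094,.087]]))
a=cv2.resize(w[0],(560,420)); b=cv2.resize(t[0][125:335,250:450],(240,252)); 
im=np.zeros((420,800,3),np.uint8); im[:,:560]=a; im[:252,560:]=b
cv2.imwrite("pics/w1.png",im)
```

```text
[ 0.53420041 -0.01886622  0.22106227] [[-0.283, -0.923, -0.259, 0.609], [-0.959, 0.272, 0.077, -0.041], [-0.001, 0.271, -0.963, 0.381], [0.0, 0.0, 0.0, 1.0]] [[385.86670289  62.26983397]]
```

View pics/w1.png

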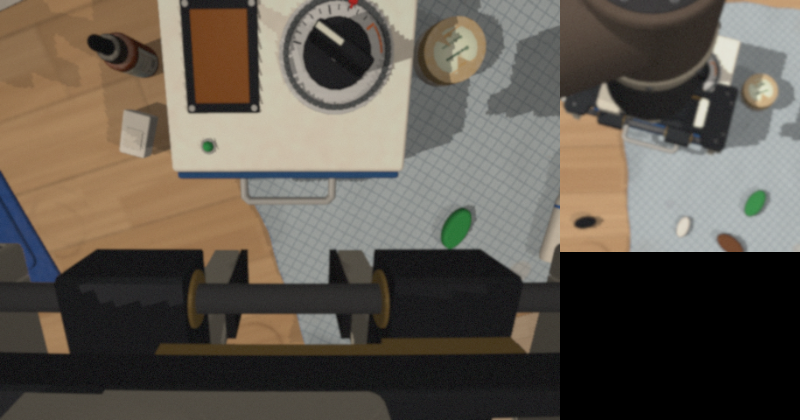

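The drawer is shut: in the wrist picture the blue panel is flush with the box front at (288,174). The knob is at (337,52), with its white line towards (318,24) and the red marker at (353,3). Next I'll measure the knob closely.

Run:
```python
from h import *
import pickle
c=pickle.load(open("w1.pkl","rb")); f=c[0]
hsv=cv2.cvtColor(f,cv2.COLOR_BGR2HSV)
r=(cv2.inRange(hsv,(0,150,90),(7,255,255))|cv2.inRange(hsv,(172,130,90),(180,255,255))); r[40:]=0; r[:,:360]=0;r[:,440:]=0
n,l,st,ce=cv2.connectedComponentsWithStats(r); print(st[1:],ce[1:])
# black knob (bar+skirt) blob
m=cv2.inRange(hsv,(0,0,0),(180,255,50)); m[:,:315]=0;m[:,460:]=0;m[130:]=0
n,l,st,ce=cv2.connectedComponentsWithStats(m); print([(s.tolist(),q.round(1)) for s,q in zip(st[1:],ce[1:]) if s[4]>100])
cv2.imwrite("pics/k1.png",cv2.resize(f[0:130,315:460],None,fx=4.5,fy=4.5,interpolation=cv2.INTER_CUBIC))
```

```text
[[399   0  10   9  51]] [[403.07843137   2.45098039]]
[([347, 19, 80, 83, 4527], array([386. ,  61.9])), ([435, 30, 10, 45, 103], array([440.4,  51.3]))]
```

View pics/k1.png

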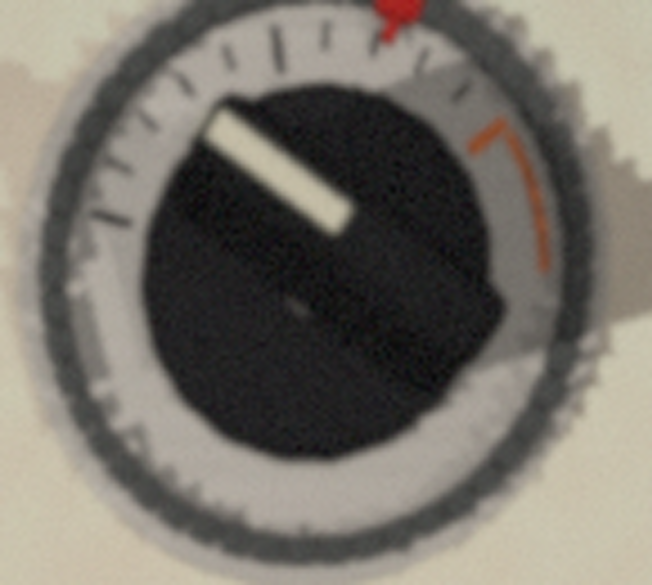

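Run:
```python
from h import *
import pickle
c=pickle.load(open("w1.pkl","rb"))
g=lambda L:np.array([(x/4.5+315,y/4.5) for x,y in L])
yaw=-.288
def P(L,z): return cast(c,g(L),z)[:,:2]
sk=P([(145,272),(490,250),(318,85),(300,462)],.0915); print("skirt pts",sk.round(4).tolist(),"ctr",sk.mean(0))
A,_=None,None
bz=P([(40,275),(597,265),(310,565)],.089)
# circle through 3 points
a,b,d=bz; M=2*np.array([b-a,d-a]); ctr=np.linalg.solve(M,[b@b-a@a,d@d-a@a]); print("bezel ctr",ctr,np.linalg.norm(a-ctr))
wl=P([(215,122),(345,222)],.125); v=wl[0]-wl[1]; ang=np.arctan2(v[1],v[0]); print("white",wl.tolist(),np.linalg.norm(v),"ang",ang,"dial",yaw+1.3-ang)
ax=wl[0]-.024*v/np.linalg.norm(v); print("axis from line",ax)
for C in(sk.mean(0),ctr,ax):
  for nm,p,z in(("red",(388,38),.091),("t0",(118,220),.088),("t5",(278,47),.088),("t7",(375,45),.088),("t10",(488,135),.088)):
    q=P([p],z)[0]-C; print(nm,round(np.linalg.norm(q),4),"dial",round(yaw+1.3-np.arctan2(q[1],q[0]),3),end="; ")
  print()
```

```text
skirt pts [[0.6552, -0.0674], [0.6432, -0.12], [0.6733, -0.0999], [0.6211, -0.0836]] ctr [ 0.64819478 -0.09271317]
bezel ctr [ 0.64745467 -0.09379501] 0.043971824762214874
white [[0.6653049246050551, -0.07853964724531322], [0.6482441862572824, -0.09240759986012809]] 0.02198610703826194 ang 0.6825319816696509 dial 0.3294680183303491
axis from line [ 0.64668145 -0.09367788]
red 0.0344 dial 1.604; t0 0.0314 dial -0.023; t5 0.0329 dial 1.114; t7 0.0339 dial 1.564; t10 0.0337 dial 2.229; 
red 0.0344 dial 1.566; t0 0.0327 dial -0.02; t5 0.0335 dial 1.08; t7 0.0339 dial 1.526; t10 0.033 dial 2.197; 
red 0.0351 dial 1.557; t0 0.033 dial 0.002; t5 0.0343 dial 1.082; t7 0.0347 dial 1.518; t10 0.0334 dial 2.177;
```

Emit:
move_arm(deltas=[[[0, 0, -6, 0.015, 0.005, 0, 0.04], [0, 0, -12, 0.03, 0.01, 0, 0.04], [0, 0, -18, 0.045, 0.014, 0.0, 0.04], [0, 0, -24, 0.06, 0.018, 0.0, 0.04], [0, 0, -30, 0.075, 0.023, 0.0, 0.04], [0, 0, -36, 0.09, 0.028, 0.01, 0.04], [0, 0, -42, 0.105, 0.032, 0.02, 0.04], [0, 0, -48, 0.118, 0.036, 0.03, 0.04], [0, 0, -52, 0.125, 0.038, 0.04, 0.04], [0, 0, -55.4, 0.13, 0.04, 0.05, 0.04], [0, 0, -55.4, 0.13, 0.04, 0.05, 0.04], [0, 0, -55.4, 0.13, 0.04, 0.05, 0.04]]])

```text
t: 5.78
eef_pos: [0.6464, -0.0937, 0.1706]
ee_rot: [-3.14, 0.002, 0.678]
force: [0.8, -0.5, 0.6]
width: 0.0399
```

```bash
cat > st.py <<'E'
from h import *
s=monitor.get_state(); print({k:np.round(s[k],4).tolist() for k in("t","eef_pos","ee_rot","force","moment","width","q")}, "effort6",s["joint_efforts"][5])
E
python3 st.py
```

```text
{'t': 5.7833, 'eef_pos': [0.6464, -0.0937, 0.1706], 'ee_rot': [-3.1404, 0.0021, 0.6777], 'force': [0.7744, -0.4837, 0.5515], 'moment': [-0.074, -0.0615, -0.011], 'width': 0.0399, 'q': [0.1541, 0.3625, -0.1142, -0.0, -1.0966, 2.0944]} effort6 0.3939131274819374
```

Emit:
move_arm(deltas=[[[0, 0, 0, 0, 0, 0.02, 0.04], [0, 0, 0, 0, 0, 0.04, 0.04], [0, 0, 0, 0, 0, 0.06, 0.04], [0, 0, 0, 0, 0, 0.0735, 0.04], [0, 0, 0, 0, 0, 0.0735, 0.04], [0, 0, 0, 0, 0, 0.0735, 0.01], [0, 0, 0, 0, 0, 0.0735, 0.0], [0, 0, 0, 0, 0, 0.0735, 0.0], [0, 0, 0, 0, 0, 0.0735, 0.0], [0, 0, 0, 0, 0, 0.0735, 0.0], [0, 0, 0, 0, 0, 0.0735, 0.0], [0, 0, 0, 0, 0, 0.0735, 0.0]]], force=40)

```text
t: 6.78
eef_pos: [0.6469, -0.0924, 0.0993]
ee_rot: [-3.141, -0.001, 0.68]
force: [-4.8, 7.7, 7.5]
width: 0.0118
```

```bash
python3 st.py
```

```text
{'t': 6.7833, 'eef_pos': [0.6469, -0.0924, 0.0993], 'ee_rot': [-3.1405, -0.001, 0.6799], 'force': [-4.8336, 7.7123, 7.477], 'moment': [2.6667, 1.913, 0.0356], 'width': 0.0118, 'q': [0.1552, 0.4243, -0.1959, -0.0018, -0.9503, 2.0965]} effort6 -0.030639998149126768
```

Emit:
move_arm(deltas=[[[0, 0, 0, 0, -0.0015, 0, 0.0], [0, 0, 6, 0, -0.0015, 0, 0.0], [0, 0, 12, 0, -0.0015, 0, 0.0], [0, 0, 18, 0, -0.0015, 0, 0.0], [0, 0, 24, 0, -0.0015, 0, 0.0], [0, 0, 30, 0, -0.0015, 0, 0.0], [0, 0, 36, 0, -0.0015, 0, 0.0], [0, 0, 42, 0, -0.0015, 0, 0.0], [0, 0, 48, 0, -0.0015, 0, 0.0], [0, 0, 54, 0, -0.0015, 0, 0.0], [0, 0, 60, 0, -0.0015, 0, 0.0], [0, 0, 60, 0, -0.0015, 0, 0.0]]])

```text
t: 7.78
eef_pos: [0.6469, -0.0922, 0.0993]
ee_rot: [-3.141, -0.001, -0.374]
force: [-2.8, 2.0, 4.8]
width: 0.0115
```

```bash
python3 st.py
```

```text
{'t': 7.7833, 'eef_pos': [0.6469, -0.0922, 0.0993], 'ee_rot': [-3.1408, -0.0013, -0.3739], 'force': [-2.7803, 2.0309, 4.797], 'moment': [0.9968, 0.7003, -0.0286], 'width': 0.0115, 'q': [0.1563, 0.4233, -0.1982, -0.0, -0.9477, 1.0406]} effort6 -1.7838984355330467
```

Emit:
move_arm(deltas=[[[0, 0, 5, 0, 0, 0, 0.0], [0, 0, 10, 0, 0, 0, 0.0], [0, 0, 15, 0, 0, 0, 0.0], [0, 0, 20, 0, 0, 0, 0.0], [0, 0, 25, 0, 0, 0, 0.0], [0, 0, 30, 0, 0, 0, 0.0], [0, 0, 35, 0, 0, 0, 0.0], [0, 0, 39, 0, 0, 0, 0.0], [0, 0, 42, 0, 0, 0, 0.0], [0, 0, 44, 0, 0, 0, 0.0]]])

```text
t: 8.62
eef_pos: [0.6469, -0.0921, 0.0993]
ee_rot: [-3.14, -0.0, -1.138]
force: [-2.0, 3.3, 4.5]
width: 0.0117
```

```bash
python3 st.py
python3 - <<'E'
from h import *
w=grab("wrist"); cv2.imwrite("pics/w2.png",w[0][:,:])
for i in range(6):
    s=monitor.get_state(); print(np.round(s["moment"],3),round(s["joint_efforts"][5],3),s["ee_rot"][2]); viewer.grab_frame("wrist")
E
```

```text
{'t': 8.6167, 'eef_pos': [0.6469, -0.0921, 0.0993], 'ee_rot': [-3.14, -0.0004, -1.138], 'force': [-2.0102, 3.2883, 4.4863], 'moment': [1.2099, 0.6928, 0.1182], 'width': 0.0117, 'q': [0.1565, 0.4234, -0.1981, -0.0001, -0.9477, 0.2764]} effort6 0.23479269817471504
[1.137 0.635 0.05 ] 0.159 -1.139882904753209
[ 1.203  0.695 -0.025] -0.545 -1.136775768026196
[ 1.199  0.74  -0.054] -0.174 -1.1356842534519322
[ 1.154  0.732 -0.037] -0.027 -1.1353984417489997
[ 1.188  0.695 -0.015] 0.013 -1.1352828604079175
[ 1.174  0.748 -0.084] 0.022 -1.1352730749686983
```

View pics/w2.png

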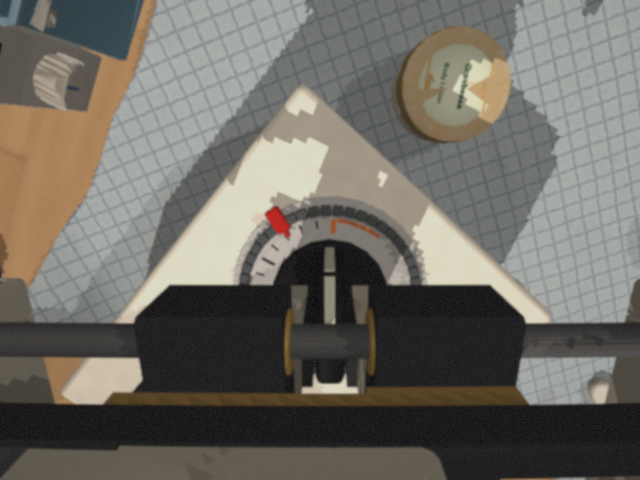

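The pointer follows the gripper: the bar points to (330,245), at the start of the orange mark at (333,226), and the marker at (278,220) is clear of the fingers. Now I'll feel for the stop in small steps.

```bash
cat > feel.py <<'E'
from h import *
s=monitor.get_state(); m=[s["moment"][2]]; e=[]; y=[]
for i in range(8):
    viewer.grab_frame("wrist"); s=monitor.get_state(); m.append(s["moment"][2]); e.append(s["joint_efforts"][5]); y.append(s["ee_rot"][2])
print("t",s["t"],"m0",round(m[0],3),"mean",np.mean(m[1:]).round(3),"late",np.mean(m[4:]).round(3),"eff",np.round(e[-1],3),"yaw",round(y[-1],4),"dial",round(1.012-y[-1],3),"w",s["width"])
E
python3 feel.py
```

```text
t 9.3667 m0 -0.004 mean -0.028 late -0.03 eff 0.025 yaw -1.1353 dial 2.147 w 0.011804048974249411
```

Emit:
move_arm(deltas=[[[0, 0, 1, 0, 0, 0, 0.0], [0, 0, 2, 0, 0, 0, 0.0], [0, 0, 3, 0, 0, 0, 0.0], [0, 0, 4, 0, 0, 0, 0.0], [0, 0, 5, 0, 0, 0, 0.0]]])

```text
t: 9.78
eef_pos: [0.6469, -0.0921, 0.0993]
ee_rot: [-3.14, -0.0, -1.223]
force: [-2.1, 2.6, 5.9]
width: 0.0119
```

```bash
python3 feel.py
```

```text
t 10.1833 m0 0.071 mean 0.015 late 0.01 eff 0.024 yaw -1.2226 dial 2.235 w 0.011949592768257621
```

Emit:
move_arm(deltas=[[[0, 0, 0.5, 0, 0, 0, 0.0], [0, 0, 1, 0, 0, 0, 0.0], [0, 0, 1.5, 0, 0, 0, 0.0], [0, 0, 2, 0, 0, 0, 0.0]]])

```text
t: 10.52
eef_pos: [0.6469, -0.0921, 0.0993]
ee_rot: [-3.14, -0.0, -1.258]
force: [-1.9, 4.0, 5.6]
width: 0.0117
```

```bash
python3 feel.py
```

```text
t 10.9167 m0 0.14 mean 0.054 late 0.057 eff -0.022 yaw -1.2573 dial 2.269 w 0.011913961922659288
```

Emit:
move_arm(deltas=[[[0, 0, 0.5, 0, 0, 0, 0.0], [0, 0, 1, 0, 0, 0, 0.0], [0, 0, 1.5, 0, 0, 0, 0.0], [0, 0, 2, 0, 0, 0, 0.0]]])

```text
t: 11.25
eef_pos: [0.6469, -0.0921, 0.0993]
ee_rot: [-3.14, -0.0, -1.293]
force: [-1.5, 2.7, 5.8]
width: 0.0116
```

```bash
python3 feel.py
```

```text
t 11.65 m0 0.066 mean 0.034 late 0.027 eff -0.022 yaw -1.2923 dial 2.304 w 0.011671754307756544
```

Emit:
move_arm(deltas=[[[0, 0, 0.5, 0, 0, 0, 0.0], [0, 0, 1, 0, 0, 0, 0.0], [0, 0, 1.5, 0, 0, 0, 0.0], [0, 0, 2, 0, 0, 0, 0.0]]])

```text
t: 11.98
eef_pos: [0.6469, -0.0921, 0.0993]
ee_rot: [-3.14, -0.0, -1.328]
force: [-3.1, 3.1, 5.9]
width: 0.0119
```

```bash
python3 feel.py
```

```text
t 12.3833 m0 0.055 mean 0.035 late 0.032 eff -0.023 yaw -1.3272 dial 2.339 w 0.012015567403497835
```

Emit:
move_arm(deltas=[[[0, 0, 0.5, 0, 0, 0, 0.0], [0, 0, 1, 0, 0, 0, 0.0], [0, 0, 1.5, 0, 0, 0, 0.0], [0, 0, 2, 0, 0, 0, 0.0]]])

```text
t: 12.72
eef_pos: [0.6469, -0.0921, 0.0993]
ee_rot: [-3.14, 0.0, -1.362]
force: [-0.9, 3.1, 4.9]
width: 0.0117
```

```bash
python3 feel.py
```

```text
t 13.1167 m0 0.079 mean 0.028 late 0.029 eff -0.023 yaw -1.3621 dial 2.374 w 0.01152731757445162
```

Emit:
move_arm(deltas=[[[0, 0, 0.5, 0, 0, 0, 0.0], [0, 0, 1, 0, 0, 0, 0.0], [0, 0, 1.5, 0, 0, 0, 0.0], [0, 0, 2, 0, 0, 0, 0.0]]])

```text
t: 13.45
eef_pos: [0.6469, -0.0921, 0.0993]
ee_rot: [-3.14, 0.0, -1.397]
force: [-1.8, 3.5, 4.9]
width: 0.012
```

```bash
python3 feel.py
```

```text
t 13.85 m0 0.115 mean 0.024 late 0.024 eff -0.024 yaw -1.397 dial 2.409 w 0.01126638124068162
```

Emit:
move_arm(deltas=[[[0, 0, 0.5, 0, 0, 0, 0.0], [0, 0, 1, 0, 0, 0, 0.0], [0, 0, 1.5, 0, 0, 0, 0.0], [0, 0, 2, 0, 0, 0, 0.0]]])

```text
t: 14.18
eef_pos: [0.647, -0.0921, 0.0993]
ee_rot: [-3.14, 0.0, -1.432]
force: [-1.6, 3.1, 5.3]
width: 0.0116
```

```bash
python3 feel.py
```

```text
t 14.5833 m0 0.068 mean 0.036 late 0.022 eff -0.024 yaw -1.4319 dial 2.444 w 0.011802231983074842
```

Emit:
move_arm(deltas=[[[0, 0, 0.5, 0, 0, 0, 0.0], [0, 0, 1, 0, 0, 0, 0.0], [0, 0, 1.5, 0, 0, 0, 0.0], [0, 0, 2, 0, 0, 0, 0.0]]])

```text
t: 14.92
eef_pos: [0.647, -0.0921, 0.0993]
ee_rot: [-3.14, 0.0, -1.467]
force: [-1.5, 3.1, 6.2]
width: 0.0121
```

```bash
python3 feel.py
```

```text
t 15.3167 m0 0.082 mean 0.021 late -0.003 eff -0.024 yaw -1.4668 dial 2.479 w 0.011747225620709725
```

Emit:
move_arm(deltas=[[[0, 0, 0.5, 0, 0, 0, 0.0], [0, 0, 1, 0, 0, 0, 0.0], [0, 0, 1.5, 0, 0, 0, 0.0], [0, 0, 2, 0, 0, 0, 0.0]]])

```text
t: 15.65
eef_pos: [0.6469, -0.0921, 0.0993]
ee_rot: [-3.14, 0.0, -1.502]
force: [-1.7, 2.2, 5.3]
width: 0.0118
```

```bash
python3 feel.py
```

```text
t 16.05 m0 0.07 mean 0.03 late 0.024 eff -0.025 yaw -1.5017 dial 2.514 w 0.011722987301496396
```

Emit:
move_arm(deltas=[[[0, 0, 0.5, 0, 0, 0, 0.0], [0, 0, 1, 0, 0, 0, 0.0], [0, 0, 1.5, 0, 0, 0, 0.0], [0, 0, 2, 0, 0, 0, 0.0]]])

```text
t: 16.38
eef_pos: [0.6469, -0.0921, 0.0993]
ee_rot: [-3.14, 0.0, -1.537]
force: [-0.8, 3.3, 5.0]
width: 0.0116
```

```bash
python3 feel.py
```

```text
t 16.7833 m0 0.124 mean 0.053 late 0.04 eff -0.025 yaw -1.5366 dial 2.549 w 0.011943977840376529
```

Emit:
move_arm(deltas=[[[0, 0, 0.5, 0, 0, 0, 0.0], [0, 0, 1, 0, 0, 0, 0.0], [0, 0, 1.5, 0, 0, 0, 0.0], [0, 0, 2, 0, 0, 0, 0.0]]])

```text
t: 17.12
eef_pos: [0.647, -0.0921, 0.0993]
ee_rot: [-3.14, 0.0, -1.572]
force: [-1.5, 2.8, 5.4]
width: 0.0115
```

```bash
python3 feel.py
```

```text
t 17.5167 m0 0.18 mean 0.015 late 0.017 eff -0.026 yaw -1.5715 dial 2.584 w 0.011561414000560278
```

Emit:
move_arm(deltas=[[[0, 0, 0.5, 0, 0, 0, 0.0], [0, 0, 1, 0, 0, 0, 0.0], [0, 0, 1.5, 0, 0, 0, 0.0], [0, 0, 2, 0, 0, 0, 0.0]]])

```text
t: 17.85
eef_pos: [0.647, -0.092, 0.0993]
ee_rot: [-3.14, 0.0, -1.607]
force: [-1.9, 3.2, 5.2]
width: 0.012
```

```bash
python3 feel.py
```

```text
t 18.25 m0 0.082 mean 0.05 late 0.032 eff -0.045 yaw -1.6064 dial 2.618 w 0.011598656960300555
```

Emit:
move_arm(deltas=[[[0, 0, 0.5, 0, 0, 0, 0.0], [0, 0, 1, 0, 0, 0, 0.0], [0, 0, 1.5, 0, 0, 0, 0.0], [0, 0, 2, 0, 0, 0, 0.0]]])

```text
t: 18.58
eef_pos: [0.647, -0.0921, 0.0993]
ee_rot: [-3.14, 0.0, -1.642]
force: [-1.2, 2.6, 5.2]
width: 0.0113
```

```bash
python3 feel.py
```

```text
t 18.9833 m0 0.098 mean 0.099 late 0.091 eff -0.091 yaw -1.6412 dial 2.653 w 0.011540312772973025
```

Emit:
move_arm(deltas=[[[0, 0, 0.5, 0, 0, 0, 0.0], [0, 0, 1, 0, 0, 0, 0.0], [0, 0, 1.5, 0, 0, 0, 0.0], [0, 0, 2, 0, 0, 0, 0.0]]])

```text
t: 19.32
eef_pos: [0.647, -0.0921, 0.0993]
ee_rot: [-3.14, 0.001, -1.676]
force: [-1.7, 2.6, 5.2]
width: 0.0117
```

```bash
python3 feel.py
```

```text
t 19.7167 m0 0.18 mean 0.142 late 0.144 eff -0.143 yaw -1.6761 dial 2.688 w 0.01167800212993771
```

Emit:
move_arm(deltas=[[[0, 0, 0.5, 0, 0, 0, 0.0], [0, 0, 1, 0, 0, 0, 0.0], [0, 0, 1.5, 0, 0, 0, 0.0], [0, 0, 1.5, 0, 0, 0, 0.0]]])

```text
t: 20.05
eef_pos: [0.647, -0.0921, 0.0993]
ee_rot: [-3.14, 0.001, -1.703]
force: [-2.2, 3.3, 5.6]
width: 0.0119
```

```bash
python3 feel.py
```

```text
t 20.45 m0 0.179 mean 0.188 late 0.198 eff -0.183 yaw -1.7021 dial 2.714 w 0.011578421173619537
```

The torque has climbed about 0.16 N m over the winding level, so the stop is reached. Turning back now.

Emit:
move_arm(deltas=[[[0, 0, -4, 0, 0, 0, 0.0], [0, 0, -10, 0, 0, 0, 0.0], [0, 0, -17, 0, 0, 0, 0.0], [0, 0, -24, 0, 0, 0, 0.0], [0, 0, -31, 0, 0, 0, 0.0], [0, 0, -38, 0, 0, 0, 0.0], [0, 0, -45, 0, 0, 0, 0.0], [0, 0, -52, 0, 0, 0, 0.0], [0, 0, -58, 0, 0, 0, 0.0], [0, 0, -62, 0, 0, 0, 0.0], [0, 0, -65.3, 0, 0, 0, 0.0], [0, 0, -65.3, 0, 0, 0, 0.0]]])

```text
t: 21.45
eef_pos: [0.6469, -0.0921, 0.0993]
ee_rot: [-3.141, -0.001, -0.559]
force: [-2.7, 2.9, 5.2]
width: 0.0118
```

```bash
python3 feel.py
python3 - <<'E'
from h import *
import pickle
c=grab("wrist"); f=c[0]; pickle.dump(c,open("w3.pkl","wb"))
cv2.imwrite("pics/w3.png",cv2.resize(f[170:320,230:430],None,fx=4,fy=4,interpolation=cv2.INTER_CUBIC))
E
```

```text
t 21.85 m0 0.122 mean 0.082 late 0.088 eff -0.069 yaw -0.5627 dial 1.575 w 0.01143971096236757
```

View pics/w3.png

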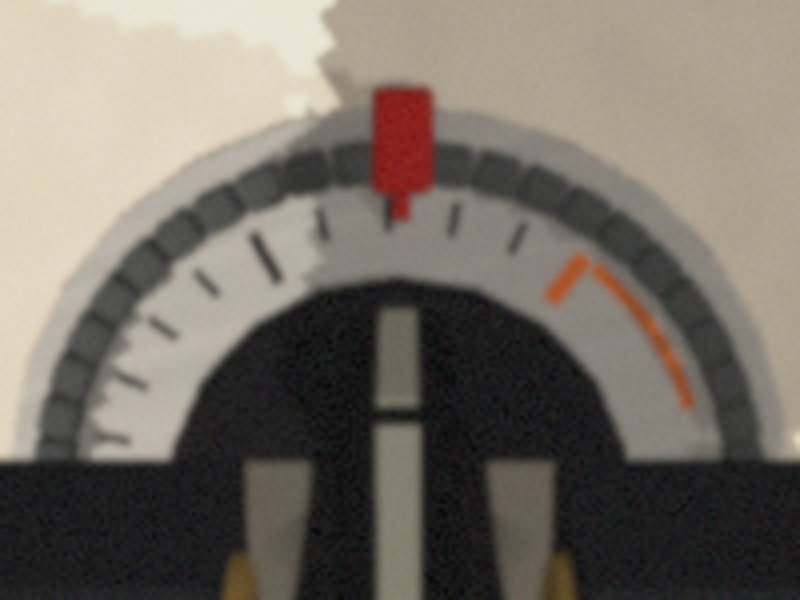

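The white line (398,310) points straight at the marker (402,140). Letting go and lifting clear.

Emit:
move_arm(deltas=[[[0, 0, 0, 0, 0, 0, 0.02], [0, 0, 0, 0, 0, 0, 0.04], [0, 0, 0, 0, 0, 0, 0.04], [0, 0, 0, 0, 0, 0, 0.04], [0, 0, 0, 0, 0, -0.01, 0.04], [0, 0, 0, 0, 0, -0.03, 0.04], [0, 0, 0, 0, 0, -0.06, 0.04], [0, 0, 0, 0, 0, -0.09, 0.04], [0, 0, 0, -0.01, 0, -0.12, 0.04], [0, 0, 0, -0.03, 0, -0.12, 0.04], [0, 0, 0, -0.05, 0, -0.12, 0.04], [0, 0, 0, -0.05, 0, -0.12, 0.04]]])

```text
t: 22.9
eef_pos: [0.6022, -0.0648, 0.22]
ee_rot: [-3.14, -0.001, -0.563]
force: [0.2, -0.1, -0.6]
width: 0.0402
```

```bash
python3 st.py
python3 - <<'E'
from h import *
import pickle
c=grab("wrist"); f=c[0]; pickle.dump(c,open("w4.pkl","wb"))
print(proj(c,[[.647,-.093,.125],[.682,-.116,.091]]))
cv2.imwrite("pics/w4.png",f)
E
```

```text
{'t': 22.9, 'eef_pos': [0.6022, -0.0648, 0.22], 'ee_rot': [-3.1398, -0.0008, -0.5626], 'force': [0.2377, -0.1226, -0.6466], 'moment': [0.0236, 0.1153, -0.0092], 'width': 0.0402, 'q': [0.2146, 0.249, -0.1583, -0.0008, -1.1617, 0.7939]} effort6 -0.36631448194384575
[[328.93931484 170.24113041]
 [330.15593249 106.96536469]]
```

View pics/w4.png

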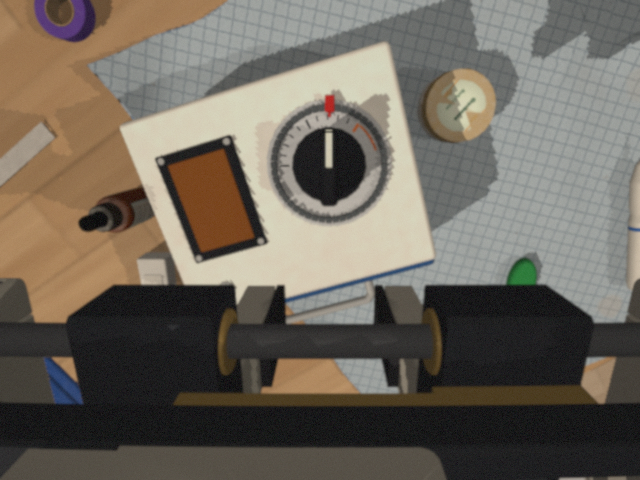

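The free knob's line runs from (329,165) to (328,130), straight at the marker (330,104). The panel is still flush at (360,280).

```bash
python3 -c "
from station import arm; print(arm.job_done())"
```

```text
the job is handed in; nothing more can be done
None
```

I handed the job in at about 23 s with every step done; the robot gives no verdict, so I can't say whether it was judged a pass.

- **Drawer:** I pushed it shut by its handle until it stopped dead. At the stop the wrist force peaked at about 56 N in total, with the fingers pressing on the handle. That is under the 120 N wrist limit; I took the 40 N limit to cover only the arm and gripper body, and the fingers did the pushing. The last picture shows the blue panel flush. The plug was inside the tray before the push but can't be seen with the drawer shut.
- **End stop:** I wound the knob in 2° steps and met the stop at a dial reading of about 2.61 rad. I wound on until the torque was about 0.16 N m above the winding level, against 0.11 needed and 0.40 forced, and held it there about 0.4 s. The torque rose by about 1.5 N m/rad rather than the 2.5 given, probably from give in the grip.
- **Set marker:** I turned the knob back to about 1.575 rad and let go. In the last picture the white line points at the red marker to within about 0.03 rad.
- **Surroundings:** The marker looks unmoved, and I saw no sign that the bottle, small box or pot had been touched. The gripper is lifted clear, with force readings near zero.

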